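# Close the paper drawer and start the copy at the touch-free panel

### The job

The printer's paper drawer has been left open: gently push it fully shut with the fingertips, then start the copy by pointing down at the round window of the touch-free panel, holding the fingertips two to three centimetres above its middle for two seconds. Touch neither the panel nor its tiles, do not reach low over the square or the bar-shaped window, and do not point at the round one while the drawer is open. Then draw the hand back at least 15 cm from the round window and leave everything else on the counter undisturbed.

Things in the scene. Friction and masses are not known exactly. Their poses are not given: they have to be found in the camera images.
- printer: compact printer fixed to the counter, white sides, grey top deck, 190 mm deep (x), 220 mm wide (y), 100 mm high; stands left or right of the middle. Origin: middle of the lower edge of its front face (the side towards the robot), its body reaches from there to +x; z up. The marker lies on its top deck, 120 mm or more behind the front face.
- paper_drawer (a joint): opening of the printer's paper drawer in m: 0 shut, at most 0.09, starts 0.04 to 0.08; pushed along the printer's +x it closes. About 3 N of friction; stays where left; firm, unyielding stop at 0. Faster than 0.2 m/s is slamming, over 80 N (a short knock included) is ramming: close the last 2 cm at 0.03 m/s or less and stop when the force rises to 8 to 12 N.
- drawer_face (a point): centre of the drawer's flat front face, which moves with the drawer. The face is upright, looks along the printer's -x, 194 mm wide, from 19 to 83 mm above the counter (this point at 51 mm); it has no handle. The front is 30 mm thick, so shut its face stands 30 mm before the printer's front face; behind it is an open tray. Axes as the printer's.
- panel: touch-free panel: flat white slab fixed to the counter, 120 mm deep (x), 230 mm wide (y), 22 mm high; on the other side of the middle from the printer. Origin centre of underside, z up. It carries three square tiles in a row along y, 70 mm apart, 10 mm before its middle, in any order; they are alike but for their window.
- round_window (a point): 62 x 62 x 6 mm grey tile with a flat black window, standing 2 mm proud of it, top 30 mm above the counter. This point is the centre of the window's top face, z up, x as the panel's x. Round window, 46 mm across: starts the copy. It senses a hand while the tool point (TCP) is within 15 mm of its middle horizontally and 22 to 65 mm above it.
- square_window (a point): 62 x 62 x 6 mm grey tile with a flat black window, standing 2 mm proud of it, top 30 mm above the counter. This point is the centre of the window's top face, z up, x as the panel's x. Square window, 42 x 42 mm: not to be triggered; it is triggered when the TCP is within 25 mm of its middle horizontally and less than 65 mm above it.
- bar_window (a point): 62 x 62 x 6 mm grey tile with a flat black window, standing 2 mm proud of it, top 30 mm above the counter. This point is the centre of the window's top face, z up, x as the panel's x. Narrow bar window, 52 x 12 mm, long side along the panel's x: not to be triggered; triggered as the square one.
- round_tile: tile that carries the round window; origin on the panel's top (22 mm), 10 mm behind (+x of) the window's middle
- square_tile: tile that carries the square window; origin as for round_tile
- bar_tile: tile that carries the bar window; origin as for round_tile
- marker: felt marker lying on the printer's top deck, 130 mm long, 14 mm thick, roughly across it; origin under its middle, x along it
- tape_roll: grey ring of tape lying flat on the counter behind (+x of) the panel, 92 mm across, 24 mm high; origin centre of underside
- stapler: stapler lying on the counter in front of the panel (on the robot's side), 135 x 34 mm, 45 mm high; origin centre of underside, x along it
- stamp: round wooden hand stamp standing on the counter near the middle, 36 mm across, 66 mm high; origin centre of underside
- memo_pad: paper memo pad, 76 x 76 x 18 mm, on the counter far to the robot's right; origin centre of underside
- mug: white mug, 80 mm across, 95 mm high, on the counter far to the robot's left; origin centre of underside
- calculator: desk calculator lying on the counter far to the robot's left, 150 x 85 x 16 mm; origin centre of underside

How it is judged (in metres and radians):
On the way, in this order (a step that is already met when the one before it is completed fails the run):
1. the paper drawer is pushed fully shut (within 4 mm) (value of joint paper_drawer below 0.004 m), for 0.2 s.
2. the tool point dwells over the round window: within 15 mm of its middle and 22 to 65 mm above it, for 1.5 s on end (horizontal distance between the grasp point and round_window below 0.015 m and z of the grasp point in the frame of round_window between 0.022 and 0.065 m and value of joint paper_drawer below 0.005 m), for 1.5 s.
At the end, for the whole second after the job is handed in: the drawer is shut (within 5 mm) and the tool point is at least 14 cm from the round window (value of joint paper_drawer below 0.005 m and distance between the grasp point and round_window above 0.14 m); the robot touches nothing.
It fails at once if the panel or a tile is touched (over 0.5 N) (contact force between any of the fingers, the arm and panel above 0.5 N or contact force between any of the fingers, the arm and round_tile above 0.5 N or contact force between any of the fingers, the arm and square_tile above 0.5 N or contact force between any of the fingers, the arm and bar_tile above 0.5 N).
It fails at once if the square or bar window is triggered: tool point within 25 mm of its middle horizontally and less than 65 mm above it ((horizontal distance between the grasp point and square_window below 0.025 m and z of the grasp point in the frame of square_window below 0.065 m) or (horizontal distance between the grasp point and bar_window below 0.025 m and z of the grasp point in the frame of bar_window below 0.065 m)).
It fails at once if the round window is triggered while the drawer is open by more than 10 mm (horizontal distance between the grasp point and round_window below 0.015 m and z of the grasp point in the frame of round_window below 0.065 m and value of joint paper_drawer above 0.01 m).
It fails at once if the drawer is slammed (moved shut faster than 0.2 m/s) or the printer rammed (over 80 N) (velocity of joint paper_drawer below -0.2 m/s or contact force between any of the fingers, the arm and printer above 80 N).
It fails at once if something else on the counter is lifted or shifted by more than 15 mm (distance of any of marker, tape_roll, stapler, stamp, memo_pad, mug, calculator from where it was at the start of the episode above 0.015 m).
It also fails if it takes over 43 s, if anything falls off the work surface, if the arm or the gripper's body presses on something with over 40 N, if the wrist force passes 120 N, or if a joint passes its speed limit or range.

### The arm

A 6-joint arm with a two-finger parallel gripper is mounted at the origin on the work surface. World frame = base frame: x ahead of the robot, y to its left, z up, the work surface at z = 0. Lengths are in mm, angles in rad, forces in N, time in s.
With the tool pointing down it reaches from about 275 to 725 mm from the base axis. Payload 15.9 kg.
Tool frame: the origin (TCP) lies between the finger pads, 19 mm behind the fingertips; this is the grasp point; z points along the fingers, y is the line along which they close (so a half turn about z gives the same grasp; the last joint's range is limited). The gripper opens to 85 mm and grips with 20 to 120 N. Pads are 22 mm wide; open, the fingers measure 114 mm over their backs; the gripper's body (76 mm by 85 mm) begins 54 mm behind the grasp point. The pads swing forward as they close: fully open they stand 13 mm farther back than shut.
Start: joints at [-1.237, 0.213, -0.034, 1.323, 0, 1.571], TCP at [163.811, -472.389, 250.006] pointing down, gripper open.
Joint ranges: [-2.98, 2.98], [-0.74, 1.72], [-1.14, 1.35], [-2.1, 2.04], [-1.57, 1.44], [-3.14, 3.14]. Speed limits (rad/s): [1.89, 1.89, 2.39, 2.57, 3.14, 3.14].

### API

Orientations are given as a unit quaternion [w, x, y, z].
In Python, from workcell import arm gives the robot as it stands.
- The arm moves only by the tool send_rows, never from a script. Its argument "targets" is a list of rows, each a list of 7 numbers: the shift along the tool's x, y, z in m, then the turn, a rotation vector about the tool's x, y, z in degrees, then the opening, from -1 (shut) to 1 (fully open). In form: [[dx, dy, dz, ax, ay, az, claw], ...]. A call has 1 to 8 rows; each row is the pose to reach, as a shift and turn from the pose commanded when the call began, along the tool's axes at that moment; what a row does not reach only later rows make up. A row lasts 1/8 s, in which the tool goes at most 62.5 mm and 10.7 degrees, less where a joint would pass 70% of its speed; a pose out of reach is approached as far as the arm can. A call with a gripper value outside its range is refused whole. The fingers move at their own pace and stop on an object; the grip force is fixed at half the most. Time passes only in rows, so rows that repeat a pose let the fingers close. It gives the time, the measured TCP pose, the force, the opening and the grip force at its end, in the units of the state.
- arm.sense(): the state, without advancing time (a new reading comes with each control period).
- arm.grab_frame(name): name is "scene" or "top" or "wrist"; returns a dict with "pixels" (480x640x3 uint8, red, green, blue), "range_z" (480x640 float32, mm along the optical axis (not along the pixel's ray), 0 where there is no reading), "fx", "fy", "cx", "cy" (pixels), "k1" (the pictures are not rectified: a ray, as slopes to the right and down, at radius r is drawn at 1 + k1 r^2 times it, then the intrinsics apply), "extrinsics" (4x4, takes a point from world to camera coordinates); the wrist camera has in their place "T_tool_cam" (4x4, takes a point from camera to tool coordinates, whose origin is the TCP and whose axes are the flange's). Camera axes: x right, y down, z forward; pixel columns grow to the right and rows downward; lengths in mm; the calibration is good to about 2 mm. A picture is of the moment at which its call begins: read the wrist's pose just before it.
- arm.close_job(): hands the job in; it is judged then, once.
Trained networks look in the newest picture that a camera, given by its name, has taken for a name from the list of things; names that differ only in an ending like _2 or _b are one class to them, and where a whole thing is asked for, a point or a joint stands for the part that bears it (a point fixed in the world has none). Each returns a list of dicts, best first, with "p" (0 to 1); they miss things now and then, are a little off and sometimes report something else, mostly with a low value. They report only what shows in the picture. A call takes as long as a camera call.
- arm.spot_in(name, camera): "location" ([x, y, z] in mm, in the coordinates of the camera as it stood for that picture, good to about 4 mm: the middle of the surface that is visible of it).
The state is a dict: "time_s": time; "joint_pos": joint angles; "qd": joint speeds; "joint_torque": joint torques, N m; "eef_pos": TCP position; "orientation": TCP orientation; "contact_force": force on the tool from outside, world axes, zero at the start; "wrist_torque": the same for the moment, N m; "grip_width": opening from 0.0 (shut) to 1.0 (fully open); "gripper_force": force on a finger pad.
Only numpy, scipy, OpenCV 4.12 (cv2) and the standard library are available. Lean on these libraries where they do the work, as an engineer would, in place of code of your own. Each camera call takes 0.05 s, during which the arm holds its last target. There are 200 camera calls.

## Working session

There is one attempt and no reset: what is moved stays moved. The work goes in short steps, Python scripts to look and compute and a tool call to move; the robot and the scene stay as the last step left them, time stands still between calls to the robot, and variables do not carry over. Pictures are saved under pics/ and viewed, at most 10 in all, crops included, and the job is handed in when it is done.

Besides the shell and the picture viewer there is one more tool, called after ">>>" as name(argument=value, ...), one argument or row to a line, values as JSON. send_rows: Moves the arm, as the interface text tells. Its arguments: {"type":"object","properties":{"targets":{"type":"array"}},"required":["targets"]}

```bash
mkdir -p pics
cat > h.py <<'E'
import numpy as np, cv2
from workcell import arm
from scipy.spatial.transform import Rotation as R
def towld(f,p):
    E=np.array(f["extrinsics"]); return (np.linalg.inv(E)@np.append(p,1))[:3]
def pix(f,p):  # world->pixel
    q=np.array(f["extrinsics"])@np.append(p,1); s=q[:2]/q[2]; s=s*(1+f["k1"]*(s@s))
    return f["fx"]*s[0]+f["cx"],f["fy"]*s[1]+f["cy"]
def cloud(f):
    v,u=np.mgrid[0:480,0:640]; d=np.stack([(u-f["cx"])/f["fx"],(v-f["cy"])/f["fy"]],-1)
    s=d.copy()
    for _ in range(8): s=d/(1+f["k1"]*(s**2).sum(-1,keepdims=True))
    z=f["range_z"]; P=np.concatenate([s*z[...,None],z[...,None]],-1)
    E=np.linalg.inv(np.array(f["extrinsics"])); return P@E[:3,:3].T+E[:3,3]
E
cat > a.py <<'E'
from h import *
names="printer drawer_face paper_drawer panel round_window square_window bar_window round_tile square_tile bar_tile marker tape_roll stapler stamp memo_pad mug calculator".split()
for c in ("top","scene"):
    f=arm.grab_frame(c); np.save(c+".npy",f,allow_pickle=True)
    cv2.imwrite(f"pics/{c}1.png",f["pixels"][...,::-1])
    for n in names:
        try:
            for r in arm.spot_in(n,c)[:2]:
                w=towld(f,r["location"]); print(c,n,round(r["p"],2),w.round(0),np.round(pix(f,w)))
        except Exception as e: print(c,n,e)
s=arm.sense(); print(s["time_s"],s["eef_pos"],s["orientation"],s["contact_force"])
E
python3 a.py
```

```text
top printer 0.84 [ 610. -231.  103.] [397. 213.]
top drawer_face 0.57 [ 512. -222.   38.] [391. 246.]
top paper_drawer 0.8 [ 518. -223.   35.] [391. 244.]
top paper_drawer 0.19 [527. 159.  31.] [270. 241.]
top panel 0.83 [560. 165.  25.] [269. 231.]
top round_window 0.71 [519. 230.  31.] [248. 243.]
top square_window 0.58 [526. 162.  30.] [270. 241.]
top bar_window 0.63 [543.  93.  26.] [292. 236.]
top round_tile 0.93 [518. 233.  30.] [247. 244.]
top square_tile 0.87 [531. 165.  30.] [269. 240.]
top bar_tile 0.87 [541.  93.  30.] [292. 237.]
top marker 0.63 [ 709. -273.  114.] [411. 180.]
top tape_roll 0.64 [678. 146.  25.] [275. 194.]
top stapler 0.61 [393. 160.  39.] [270. 283.]
top stapler 0.59 [ 515. -221.   35.] [390. 245.]
top stamp 0.67 [419.  -2.  53.] [321. 275.]
top memo_pad 0.83 [ 476. -514.   11.] [480. 257.]
top memo_pad 0.28 [ 515. -223.   35.] [391. 245.]
top mug 0.6 [564. 523.  40.] [155. 229.]
top calculator 0.59 [403. 531.  14.] [154. 280.]
scene printer 0.74 [ 673. -234.   99.] [214. 284.]
scene drawer_face 0.94 [ 489. -215.   68.] [229. 238.]
scene paper_drawer 0.
[... 542 characters left out ...]
. 231.]
scene bar_tile 0.74 [546.  95.  31.] [343. 258.]
scene marker 0.78 [ 719. -269.  111.] [196. 296.]
scene marker 0.54 [ 491. -214.   65.] [229. 239.]
scene tape_roll 0.84 [683. 149.  25.] [369. 299.]
scene tape_roll 0.32 [536. 163.  30.] [368. 255.]
scene stapler 0.81 [401. 163.  30.] [362. 220.]
scene stamp 0.66 [424.  -6.  24.] [305. 229.]
scene memo_pad 0.58 [ 486. -515.   20.] [122. 253.]
scene mug 0.81 [579. 511.  58.] [500. 254.]
scene calculator 0.87 [407. 534.  15.] [487. 221.]
scene calculator 0.59 [577. 162.  22.] [369. 268.]
1.8 [ 163.80965969 -472.37419913  250.00680545] [-1.23526414e-05  9.86103972e-01  1.66129337e-01  5.90987270e-06] [ 0.2460616   0.36693544 -0.19060662]
```

```bash
cat > b.py <<'E'
from h import *
T=np.load("top.npy",allow_pickle=True).item(); S=np.load("scene.npy",allow_pickle=True).item()
a=cv2.resize(T["pixels"][160:300,220:430,::-1],None,fx=3.8,fy=3.8,interpolation=cv2.INTER_CUBIC); cv2.imwrite("pics/tc.png",a)
a=cv2.resize(S["pixels"][190:330,170:410,::-1],None,fx=3.3,fy=3.3,interpolation=cv2.INTER_CUBIC); cv2.imwrite("pics/sc.png",a)
from numpy.linalg import inv
for n,f in (("top",T),("scene",S)):
    P=cloud(f); ok=f["range_z"]>0; E=inv(f["extrinsics"]); print(n,"cam at",E[:3,3].round(),E[:3,2].round(2))
    def rect(lo,hi,t):
        m=ok&np.all((P>lo)&(P<hi),-1); q=P[m][:,:2].astype(np.float32)
        if len(q)<5: print(t,len(q)); return
        r=cv2.minAreaRect(q); print(t,len(q),np.round(r[0]),np.round(r[1]),round(r[2],1),"medz",np.median(P[m][:,2]).round(1))
    rect([480,-400,92],[860,-60,106],"deck")
    rect([400,-400,55],[560,-60,89],"drawer")
    rect([430,20,17],[650,300,27],"panel")
    rect([430,20,28],[650,300,36],"tiles")
    m=ok&np.all((P>[400,-400,74])&(P<[560,-60,90]),-1); q=P[m]; print("front top pts",len(q), np.percentile(q[:,0],[2,10,50,90,98]).round() if len(q) else 0)
    # drawer front edge per y bins
    for y in range(-330,-110,20):
        k=q[abs(q[:,1]-y)<10]; print(y,len(k),k[:,0].min().round(1) if len(k) else '',end=' | ')
    print()
E
python3 b.py
```

```text
top cam at [ 450.   36. 1611.] [ 0.06 -0.01 -1.  ]
deck 3964 [ 621. -236.] [222. 268.] 82.5 medz 100.0
drawer 647 [ 514. -227.] [209. 108.] 82.9 medz 82.0
panel 1721 [565. 168.] [170. 230.] 7.0 medz 22.6
tiles 664 [563. 166.] [164. 225.] 5.8 medz 30.3
front top pts 608 [454. 463. 478. 494. 500.]
-330 3 549.0 | -310 32 450.7 | -290 64 450.7 | -270 63 453.7 | -250 62 456.8 | -230 67 459.8 | -210 70 462.8 | -190 61 465.8 | -170 61 468.9 | -150 62 472.0 | -130 63 475.0 | 
scene cam at [1468.  -20. 1075.] [-0.69  0.04 -0.72]
deck 5317 [ 660. -241.] [223. 195.] 81.2 medz 100.5
drawer 1064 [ 492. -217.] [197.  66.] 81.5 medz 80.4
panel 1897 [565. 168.] [171. 230.] 7.9 medz 22.7
tiles 736 [569. 170.] [140. 207.] 5.5 medz 30.0
front top pts 700 [457. 467. 483. 499. 505.]
-330 0  | -310 42 453.6 | -290 77 453.2 | -270 68 454.6 | -250 74 454.8 | -230 70 465.3 | -210 72 464.2 | -190 72 470.6 | -170 74 471.2 | -150 67 471.6 | -130 79 474.5 |
```

View pics/tc.png

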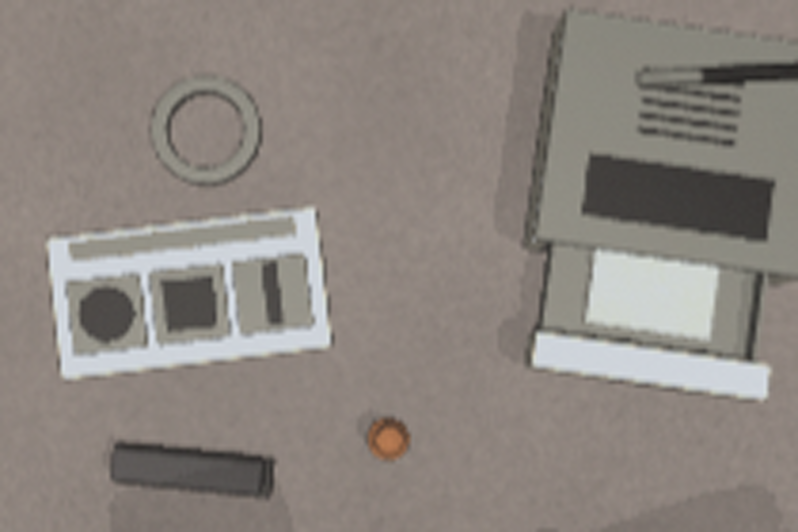

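View pics/sc.png

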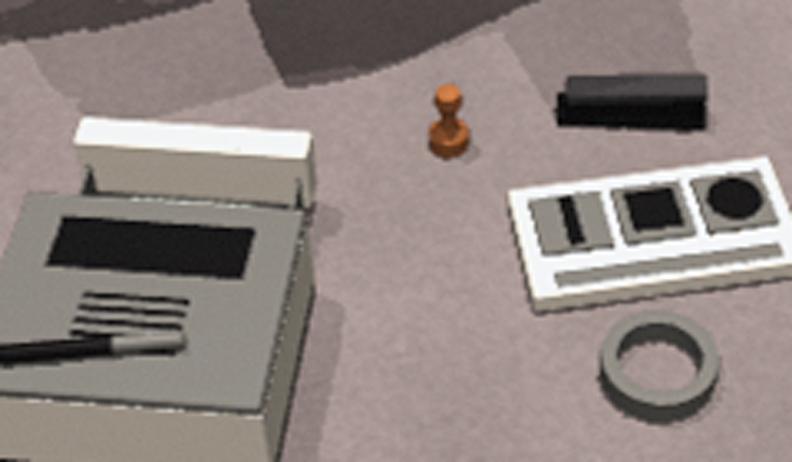

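The top view shows the round window at the left (crop 107,315), the square in the middle (190,303) and the bar at the right (272,293). The drawer is open, with its front edge running from (533,365) to (767,398). The stamp and the stapler are clear of the push line. The scene view agrees with this.

```bash
cat > c.py <<'E'
from h import *
T=np.load("top.npy",allow_pickle=True).item(); S=np.load("scene.npy",allow_pickle=True).item()
def ray(f,u,v):
    d=np.array([(u-f["cx"])/f["fx"],(v-f["cy"])/f["fy"]]); s=d.copy()
    for _ in range(8): s=d/(1+f["k1"]*(s@s))
    E=np.linalg.inv(f["extrinsics"]); return E[:3,3],E[:3,:3]@np.append(s,1)
res={}
for n,f in (("top",T),("scene",S)):
    g=cv2.cvtColor(f["pixels"],cv2.COLOR_RGB2GRAY)
    for k,(w) in dict(round=(522,232,30),square=(532,163,30),bar=(543,93,30)).items():
        u,v=np.round(pix(f,np.array(w))).astype(int); sub=g[v-9:v+10,u-9:u+10]
        nn,lab,st,ce=cv2.connectedComponentsWithStats((sub<80).astype(np.uint8))
        i=1+np.argmax(st[1:,4]); c=ce[i]+[u-9,v-9]; o,d=ray(f,*c); p=o+d*(30-o[2])/d[2]; res[n,k]=(o,d)
        print(n,k,st[i,4],c.round(1),p.round(1))
for k in("round","square","bar"):
    (a,d),(b,e)=res["top",k],res["scene",k]; t=np.linalg.lstsq(np.c_[d,-e],b-a,rcond=None)[0]
    print(k,"tri",((a+d*t[0]+b+e*t[1])/2).round(1))
# printer: top crop pixel corners
def at(u,v,z): o,d=ray(T,u/3.8+220,v/3.8+160); return (o+d*(z-o[2])/d[2]).round(1)
print("face top edge",at(529,366,83),at(768,399,83),"deck front-left",at(527,245,100),"deck back-left",at(568,10,100))
E
python3 c.py
```

```text
top round 147 [247.5 242. ] [522.8 232.4  30. ]
top square 146 [269.7 239.2] [531.8 162.2  30. ]
top bar 43 [291.5 236.6] [540.3  92.9  30. ]
scene round 168 [392.1 249.7] [521.7 232.2  30. ]
scene square 181 [367.5 253. ] [530.5 162.7  30. ]
scene bar 62 [342.7 256.4] [539.4  93.5  30. ]
round tri [522.7 232.1  31.2]
square tri [531.8 162.3  31.4]
bar tri [540.3  93.1  31. ]
face top edge [ 477.1 -117.6   83. ] [ 450.7 -311.    83. ] deck front-left [ 573.9 -114.7  100. ] deck back-left [ 764.9 -148.6  100. ]
```

>>> send_rows(
  targets=[
    [0.324,-0.169,0.08,0,0,27.4,-1],
    [0.324,-0.169,0.08,0,0,27.4,-1],
    [0.324,-0.169,0.08,0,0,27.4,-1],
    [0.324,-0.169,0.08,0,0,27.4,-1],
    [0.324,-0.169,0.08,0,0,27.4,-1],
    [0.324,-0.169,0.08,0,0,27.4,-1],
    [0.324,-0.169,0.08,0,0,27.4,-1],
    [0.324,-0.169,0.08,0,0,27.4,-1],
  ],
)

```text
time_s: 2.8
eef_pos: [414.6, -206.3, 169.9]
orientation: [0.0, 0.997, -0.071, -0.0]
contact_force: [0.1, -1.4, 0.6]
grip_width: 0.003
gripper_force: 0.0
```

>>> send_rows(
  targets=[
    [0,0,0.05,0,0,0,-1],
    [0,0,0.1,0,0,0,-1],
    [0,0,0.1,0,0,0,-1],
    [0.01,0,0.1,0,0,0,-1],
    [0.02,0,0.1,0,0,0,-1],
    [0.025,0,0.1,0,0,0,-1],
    [0.03,0,0.1,0,0,0,-1],
    [0.03,0,0.1,0,0,0,-1],
  ],
)

```text
time_s: 3.8
eef_pos: [444.6, -210.9, 70.1]
orientation: [0.0, 0.997, -0.072, 0.0]
contact_force: [0.4, 0.1, 0.2]
grip_width: -0.003
gripper_force: 0.0
```

```bash
cat > d.py <<'E'
from h import *
import sys
s=arm.sense(); f=arm.grab_frame("scene"); P=cloud(f); ok=f["range_z"]>0
cv2.imwrite(f"pics/{sys.argv[1]}.png",cv2.resize(f["pixels"][170:330,150:330,::-1],None,fx=3.3,fy=3.3))
def front(lo,hi):
    m=ok&np.all((P>lo)&(P<hi),-1); q=P[m]; y=np.array([.144,.9895,0]); x=np.array([.9895,-.144,0]); return q@x,q@y
# coords along printer x: drawer front top (z 78-90) and deck front (z>95)
a,_=front([400,-330,76],[620,-100,90]); b,_=front([480,-330,96],[860,-100,104])
print(s["time_s"],s["eef_pos"].round(1) if hasattr(s["eef_pos"],'round') else s["eef_pos"],s["contact_force"])
print("drawer front",np.percentile(a,[1,3,50]).round(1),"deck front/back",np.percentile(b,[.5,1,3,99]).round(1))
E
python3 d.py p1
```

```text
3.8 [ 444.6 -210.9   70.1] [0.44268704 0.13700548 0.22756363]
drawer front [476.3 479.5 508.5] deck front/back [593.1 594.7 598.6 781.2]
```

>>> send_rows(
  targets=[
    [0.005,0,0,0,0,0,-1],
    [0.01,0,0,0,0,0,-1],
    [0.016,0,0,0,0,0,-1],
    [0.022,0,0,0,0,0,-1],
    [0.028,0,0,0,0,0,-1],
    [0.034,0,0,0,0,0,-1],
    [0.04,0,0,0,0,0,-1],
    [0.045,0,0,0,0,0,-1],
  ],
)

```text
time_s: 4.85
eef_pos: [489.2, -217.3, 69.9]
orientation: [-0.0, 0.997, -0.072, -0.0]
contact_force: [-2.8, 2.0, 1.5]
grip_width: -0.0
gripper_force: 1.7
```

```bash
python3 d.py p2
```

```text
4.85 [ 489.2 -217.3   69.9] [-2.76526354  1.98525796  1.45752103]
drawer front [519.6 524.4 545.1] deck front/back [524.6 541.7 596.5 781.2]
```

View pics/p2.png

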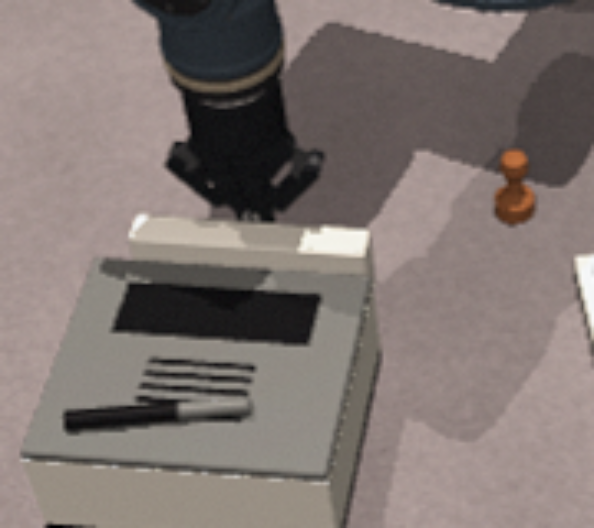

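The picture shows the closed fingertips against the drawer front (around 245,215), with the drawer partly shut. About 37 mm remains.

>>> send_rows(
  targets=[
    [0.004,0,0,0,0,0,-1],
    [0.008,0,0,0,0,0,-1],
    [0.012,0,0,0,0,0,-1],
    [0.015,0,0,0,0,0,-1],
    [0.018,0,0,0,0,0,-1],
    [0.021,0,0,0,0,0,-1],
    [0.024,0,0,0,0,0,-1],
    [0.026,0,0,0,0,0,-1],
  ],
)

```text
time_s: 5.9
eef_pos: [514.7, -221.1, 70.0]
orientation: [-0.0, 0.997, -0.072, -0.0]
contact_force: [-2.3, 1.7, -0.7]
grip_width: -0.002
gripper_force: 1.6
```

```bash
python3 d.py p3
```

```text
5.9 [ 514.7 -221.1   70. ] [-2.29127231  1.73066706 -0.65925494]
drawer front [545.6 548.  565.5] deck front/back [549.6 553.  596.2 781.2]
```

Roughly 11 to 15 mm is left, so I go on in short, slow calls.

>>> send_rows(
  targets=[
    [0.002,0,0,0,0,0,-1],
    [0.004,0,0,0,0,0,-1],
    [0.006,0,0,0,0,0,-1],
  ],
)

```text
time_s: 6.32
eef_pos: [520.6, -221.9, 70.0]
orientation: [-0.0, 0.997, -0.072, -0.0]
contact_force: [-2.4, 2.0, -0.4]
grip_width: -0.001
gripper_force: 1.6
```

>>> send_rows(
  targets=[
    [0.0015,0,0,0,0,0,-1],
    [0.003,0,0,0,0,0,-1],
  ],
)

```text
time_s: 6.58
eef_pos: [523.5, -222.4, 70.0]
orientation: [0.0, 0.997, -0.072, 0.0]
contact_force: [-3.1, 2.3, -1.0]
grip_width: 0.0
gripper_force: 1.6
```

>>> send_rows(
  targets=[
    [0.0015,0,0,0,0,0,-1],
    [0.003,0,0,0,0,0,-1],
  ],
)

```text
time_s: 6.82
eef_pos: [524.4, -222.5, 69.9]
orientation: [-0.0, 0.997, -0.072, -0.002]
contact_force: [-26.4, 5.1, 19.7]
grip_width: -0.001
gripper_force: 13.3
```

>>> send_rows(
  targets=[
    [0.0015,0,0,0,0,0,-1],
  ],
)

```text
time_s: 6.95
eef_pos: [524.5, -222.5, 69.8]
orientation: [-0.0, 0.997, -0.072, -0.003]
contact_force: [-34.4, 5.3, 20.6]
grip_width: -0.001
gripper_force: 17.7
```

>>> send_rows(
  targets=[
    [0.0015,0,0,0,0,0,-1],
  ],
)

```text
time_s: 7.08
eef_pos: [524.6, -222.5, 69.6]
orientation: [-0.0, 0.997, -0.073, -0.004]
contact_force: [-47.4, 7.3, 32.7]
grip_width: 0.005
gripper_force: 23.7
```

The stop has been reached. I should have halted after the first of those calls: the force rose to 47 N, above the 8–12 N wanted but below the limit. I back off now.

>>> send_rows(
  targets=[
    [-0.004,0,0,0,0,0,-1],
    [-0.006,0,0,0,0,0,-1],
    [-0.02,0,0,0,0,0,-1],
    [-0.05,0,0,0,0,0,-1],
    [-0.06,0,-0.05,0,0,0,-1],
    [-0.06,0,-0.1,0,0,0,-1],
    [-0.06,0,-0.13,0,0,0,-1],
    [-0.06,0,-0.13,0,0,0,-1],
  ],
)

```text
time_s: 8.07
eef_pos: [471.7, -215.4, 202.6]
orientation: [0.001, 0.997, -0.072, 0.003]
contact_force: [0.0, 0.2, -0.6]
grip_width: -0.001
gripper_force: 0.0
```

```bash
python3 d.py p4
```

```text
8.075 [ 471.7 -215.4  202.6] [ 0.02910351  0.16580718 -0.62010046]
drawer front [561.4 562.3 570.7] deck front/back [593.1 594.4 598.5 781.2]
```

View pics/p4.png

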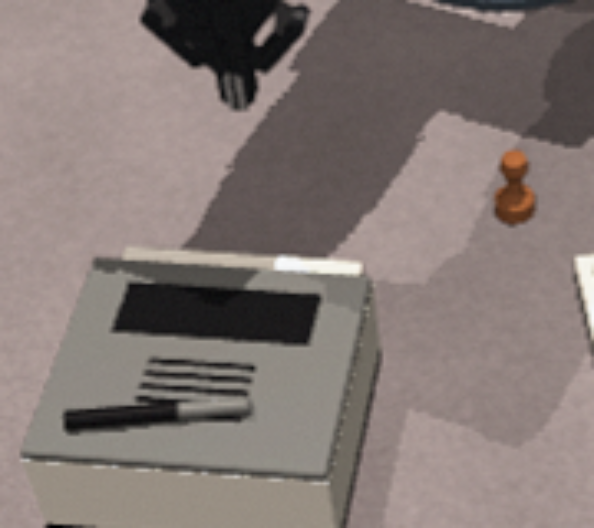

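The drawer is shut: its front is flush, 32 mm before the deck edge, and the marker hasn't moved. Now high across to the round window.

>>> send_rows(
  targets=[
    [-0.0142,-0.4503,0,0,0,0,-1],
    [-0.0142,-0.4503,0,0,0,0,-1],
    [-0.0142,-0.4503,0,0,0,0,-1],
    [-0.0142,-0.4503,0,0,0,0,-1],
    [-0.0142,-0.4503,0,0,0,0,-1],
    [-0.0142,-0.4503,0,0,0,0,-1],
    [-0.0142,-0.4503,0,0,0,0,-1],
    [-0.0142,-0.4503,0,0,0,0,-1],
  ],
)

```text
time_s: 9.12
eef_pos: [501.2, -15.6, 200.0]
orientation: [-0.025, 0.999, -0.03, -0.0]
contact_force: [-0.7, 0.3, 1.0]
grip_width: -0.001
gripper_force: 0.0
```

```bash
cat > e.py <<'E'
from h import *
s=arm.sense(); f=arm.grab_frame("wrist"); cv2.imwrite("pics/w1.png",f["pixels"][...,::-1])
q=s["orientation"]; Rm=R.from_quat([q[1],q[2],q[3],q[0]]).as_matrix()
M=np.eye(4); M[:3,:3]=Rm; M[:3,3]=s["eef_pos"]; M=M@np.array(f["T_tool_cam"]); f["extrinsics"]=np.linalg.inv(M)
print(s["time_s"],s["eef_pos"])
for n in ("round_window","square_window","bar_window"):
    for r in arm.spot_in(n,"wrist")[:2]:
        w=towld(f,r["location"]); print(n,round(r["p"],2),w.round(1),np.round(pix(f,w)))
g=cv2.cvtColor(f["pixels"],cv2.COLOR_RGB2GRAY); P=cloud(f)
n,l,st,ce=cv2.connectedComponentsWithStats((g<80).astype(np.uint8))
for i in range(1,n):
    if st[i,4]>500: m=l==i; print(st[i],ce[i].round(),np.median(P[m],0).round(1),P[m].mean(0).round(1))
E
python3 e.py
```

```text
9.125 [501.19959967 -15.61093957 199.95409649]
round_window 0.72 [516.3 229.3  27.1] [ 41. 217.]
square_window 0.55 [533.4 160.3  26.3] [111. 192.]
bar_window 0.86 [539.5  96.   27.1] [184. 180.]
[ 56   0  36  45 678] [70. 19.] [673.  183.4  10.1] [671.7 180.5  12.3]
[  97    0   68   67 1138] [144.  37.] [649.8 116.5  11.1] [651.1 120.2  12.4]
[452   0  53 114 635] [464.  66.] [ 611.3 -124.6    4.6] [ 612.5 -125.1    7.4]
[500   0  43 107 605] [511.  64.] [ 598.7 -123.    95.7] [ 599.6 -124.    95.9]
[ 573    0   67   71 4162] [609.  34.] [ 613.9 -177.2   99.1] [ 614.  -176.5  100. ]
[172 146  30  66 954] [186. 179.] [540.4  93.7  28.3] [540.2  93.5  28.9]
[  78  166   60   59 2431] [107. 195.] [531.7 162.5  28.4] [531.6 161.9  29.8]
[  12  184   49   53 1984] [ 36. 210.] [522.9 231.8  28.4] [522.9 231.3  29.1]
[    0   282   640   198 76945] [311. 411.] [511.7 -17.  258.1] [506.2 -11.2 243.9]
```

View pics/w1.png

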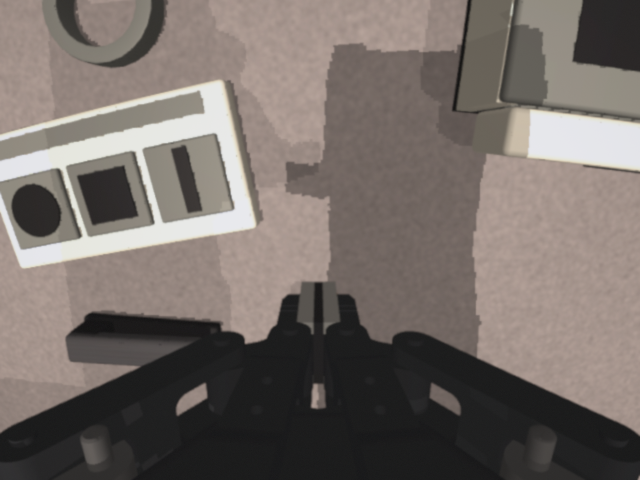

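The wrist view shows the round window at (36,210), the square at (107,195) and the bar at (186,179). This gives the round window at (522.8, 232, 29), which matches the other two views. The arm is only partway there, so I let it settle before going on.

>>> send_rows(
  targets=[
    [0,0,0,0,0,0,-1],
    [0,0,0,0,0,0,-1],
  ],
)

```text
time_s: 9.57
eef_pos: [501.0, -15.1, 200.0]
orientation: [-0.025, 0.999, -0.03, -0.0]
contact_force: [-1.1, -0.0, -0.1]
grip_width: -0.0
gripper_force: 0.0
```

```bash
python3 -c "
from h import *
s=arm.sense();q=s['orientation'];M=R.from_quat([q[1],q[2],q[3],q[0]]).as_matrix();e=np.array(s['eef_pos']);print(e,q,s['joint_pos'])
print(M.T@(np.array([522.5,232.1,190])-e))
# turn to straight down, tool x along +8 deg
h=np.radians(4);D=np.array([[np.cos(h),np.sin(h),0],[np.sin(h),-np.cos(h),0],[0,0,-1]])
print(R.from_matrix(M.T@D).as_rotvec(degrees=True))"
```

```text
[501.00758619 -15.13837562 200.0382479 ] [-2.52986832e-02  9.99242066e-01 -2.95835287e-02 -2.92177180e-04] [-0.06014761  0.23152548 -0.13838779  1.20301471  0.05056126  3.14058578]
[   6.86205283 -247.25278661   22.54942127]
[-2.9007381  -0.06776774 -7.39002492]
```

Joint 6 is at its limit (3.14). I let the heading turn with the base instead.

```bash
cat > g.py <<'E'
from h import *
import sys
x,y,z,h=map(float,sys.argv[1:])
s=arm.sense();q=s['orientation'];M=R.from_quat([q[1],q[2],q[3],q[0]]).as_matrix();e=np.array(s['eef_pos'])
print("shift",(M.T@(np.array([x,y,z])-e)).round(1))
h=np.radians(h);D=np.array([[np.cos(h),np.sin(h),0],[np.sin(h),-np.cos(h),0],[0,0,-1]])
print("turn",R.from_matrix(M.T@D).as_rotvec(degrees=True).round(2))
E
python3 g.py 522.5 232.1 190 45
```

```text
shift [   6.9 -247.3   22.5]
turn [ -2.77  -1.11 -48.38]
```

>>> send_rows(
  targets=[
    [0,0,0,-0.6,-0.2,-10,-1],
    [0.002,-0.06,0.005,-1.2,-0.5,-20,-1],
    [0.004,-0.12,0.011,-1.7,-0.7,-30,-1],
    [0.006,-0.18,0.016,-2.3,-0.9,-40,-1],
    [0.007,-0.24,0.022,-2.8,-1.1,-48.4,-1],
    [0.0069,-0.2473,0.0225,-2.77,-1.11,-48.38,-1],
    [0.0069,-0.2473,0.0225,-2.77,-1.11,-48.38,-1],
    [0.0069,-0.2473,0.0225,-2.77,-1.11,-48.38,-1],
  ],
)

```text
time_s: 10.58
eef_pos: [522.7, 231.0, 190.2]
orientation: [0.0, 0.924, 0.382, 0.0]
contact_force: [0.2, -0.3, 0.1]
grip_width: -0.004
gripper_force: 0.0
```

```bash
python3 g.py 522.5 232.1 75 45
```

```text
shift [  0.6  -0.9 115.2]
turn [ 0.  -0.  -0.1]
```

>>> send_rows(
  targets=[
    [0.0005,-0.001,0.04,0,0,0,-1],
    [0.0005,-0.001,0.08,0,0,0,-1],
    [0.0005,-0.001,0.105,0,0,0,-1],
    [0.0005,-0.001,0.115,0,0,0,-1],
    [0.0005,-0.001,0.115,0,0,0,-1],
    [0.0005,-0.001,0.115,0,0,0,-1],
    [0.0005,-0.001,0.115,0,0,0,-1],
    [0.0005,-0.001,0.115,0,0,0,-1],
  ],
)

```text
time_s: 11.58
eef_pos: [522.5, 233.4, 75.5]
orientation: [-0.0, 0.924, 0.383, 0.0]
contact_force: [0.3, 1.1, 0.0]
grip_width: -0.001
gripper_force: 0.0
```

>>> send_rows(
  targets=[
    [0,0,0,0,0,0,-1],
    [0,0,0,0,0,0,-1],
    [0,0,0,0,0,0,-1],
    [0,0,0,0,0,0,-1],
    [0,0,0,0,0,0,-1],
    [0,0,0,0,0,0,-1],
    [0,0,0,0,0,0,-1],
    [0,0,0,0,0,0,-1],
  ],
)

```text
time_s: 12.58
eef_pos: [522.2, 233.3, 75.0]
orientation: [-0.0, 0.924, 0.383, -0.0]
contact_force: [0.3, -0.6, -0.5]
grip_width: -0.002
gripper_force: 0.0
```

>>> send_rows(
  targets=[
    [0,0,0,0,0,0,-1],
    [0,0,0,0,0,0,-1],
    [0,0,0,0,0,0,-1],
    [0,0,0,0,0,0,-1],
    [0,0,0,0,0,0,-1],
    [0,0,0,0,0,0,-1],
    [0,0,0,0,0,0,-1],
    [0,0,0,0,0,0,-1],
  ],
)

```text
time_s: 13.58
eef_pos: [522.2, 233.3, 75.0]
orientation: [-0.0, 0.924, 0.383, 0.0]
contact_force: [-0.1, 0.2, -0.4]
grip_width: -0.003
gripper_force: 0.0
```

>>> send_rows(
  targets=[
    [0,0,-0.04,0,0,0,-1],
    [0,0,-0.1,0,0,0,-1],
    [0,0,-0.16,0,0,0,-1],
    [0,0,-0.2,0,0,0,-1],
    [0,0,-0.2,0,0,0,-1],
    [0,0,-0.2,0,0,0,-1],
    [0,0,-0.2,0,0,0,-1],
  ],
)

```text
time_s: 14.45
eef_pos: [521.7, 233.1, 273.7]
orientation: [-0.0, 0.924, 0.383, -0.001]
contact_force: [-0.5, 0.1, -0.6]
grip_width: -0.002
gripper_force: 0.0
```

```bash
python3 d.py p5; python3 g.py 522.5 232.1 30 45; python3 -c "
from h import *
f=arm.grab_frame('top');cv2.imwrite('pics/top2.png',f['pixels'][...,::-1])"
```

```text
14.45 [521.7 233.1 273.7] [-0.53617163  0.05322675 -0.55836048]
drawer front [560.9 561.5 570.6] deck front/back [592.7 594.1 598.2 781. ]
shift [  0.3   1.4 243.8]
turn [-0.05  0.1   0.  ]
```

View pics/top2.png

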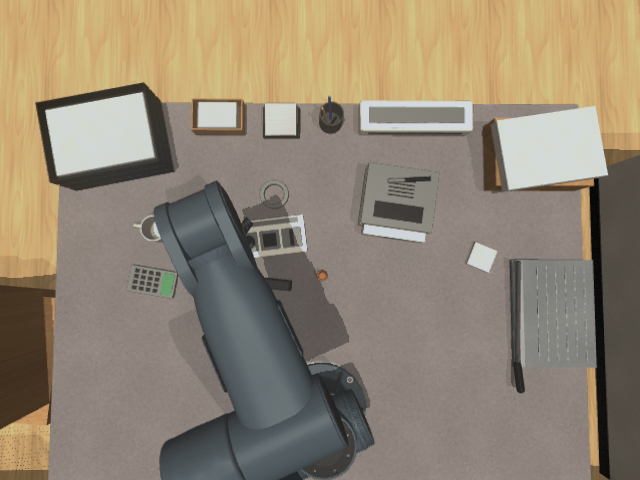

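The top view shows the drawer shut at (394,233) and everything else in place. The hand is 244 mm above the round window, and the dwell there lasted over two seconds.

```bash
python3 -c "
from workcell import arm
print(arm.close_job())"
```

```text
the job is handed in; nothing more can be done
None
```

The job is handed in (no verdict came back): the drawer is shut, though my last push reached about 48 N along the push, not the 8–12 N asked for (limit 80 N); the hand then held about 26 mm above the round window for over 2 s and drew back 24 cm, with nothing else visibly moved.

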